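# Start the locking screw of the bench-pin mount

### The arm

A 7-joint arm with a two-finger parallel gripper is mounted at the origin on the work surface; the furniture and walls round the work are solid. World frame = base frame: x ahead of the robot, y to its left, z up, the work surface at z = 0. Lengths are in mm, angles in rad, forces in N, time in s.
With the tool pointing down it reaches from about 400 to 875 mm from the base axis. Payload 19.3 kg.
Tool frame: the origin (TCP) lies midway between the tips of the shut fingers; the grasp point (between the pads) lies 19 mm behind it; x points along the fingers, y is the direction in which the jaws open and shut, and the axes are right-handed (so a half turn about x gives the same grasp; the last joint's range is limited). The gripper opens to 85 mm and grips with 20 to 120 N. Pads are 22 mm wide; open, the fingers measure 114 mm over their backs; the gripper's body (76 mm by 85 mm) begins 54 mm behind the grasp point. The pads swing forward as they close: fully open they stand 13 mm farther back than shut.
Start: joints at [-1.265, 0.521, -0.036, 1.599, 0.021, 1.021, -0.113], TCP at [229.403, 581.368, 231.291] pointing down, gripper open.
Joint ranges: [-2.91, 2.91], [-0.3, 2.13], [-1.5, 1.42], [0.17, 2.43], [-1.26, 4.41], [0.16, 1.93], [-2.52, 2.52]. Speed limits (rad/s): [1.89, 1.89, 2.39, 2.39, 3.01, 3.01, 3.01].

### API

Orientations are given as a unit quaternion [x, y, z, w].
In Python, from workcell import env gives the robot as it stands.
- The arm moves only by the tool arm_command, never from a script. Its argument "deltas" is a list of rows, each an object with "dr": the turn, a rotation vector about the tool's x, y, z in rad, a list of three; "translation": the shift along the tool's x, y, z in m, a list of three; "gripper": the opening in per cent of the stroke, from 0 (shut) to 100 (fully open). A call has 1 to 5 rows; each row is the pose to reach, as a shift and turn from the pose commanded when the call began, along the tool's axes at that moment; what a row does not reach only later rows make up. A row lasts 1/12 s, in which the tool goes at most 41.7 mm and 7.16 degrees, less where a joint would pass 70% of its speed; a pose out of reach is approached as far as the arm can. A call with a gripper value outside its range is refused whole. The fingers move at their own pace and stop on an object; the grip force is fixed at half the most. Time passes only in rows, so rows that repeat a pose let the fingers close. It gives the time, the measured TCP pose, the force and the opening at its end, in the units of the state.
- env.state(): the state, without advancing time (a new reading comes with each control period).
- env.get_image(name): name is "scene" or "top" or "wrist"; returns the picture (480x640x3 uint8, blue, green, red); there is no depth.
- env.calibration(name): a dict with "fx", "fy", "cx", "cy" (pixels), "eye" and "rotation" of the camera in the world. Camera axes: x right, y up, looking along -z (the intrinsics and any distortion apply to the point x, -y, -z); pixel columns grow to the right and rows downward; lengths in mm; the calibration is good to about 2 mm. A picture is of the moment at which its call begins: read the wrist's pose just before it. calibration takes no time and is no camera call; for the wrist camera it gives the pose at the moment of the call.
- env.close_job(): hands the job in, once; it reports no verdict.
The state is a dict: "clock": time; "joint_pos": joint angles; "joint_vel": joint speeds; "tau": joint torques, N m; "tcp_pos": TCP position; "tcp_rot": TCP orientation; "force": force on the tool from outside, world axes, zero at the start; "ft_torque": the same for the moment, N m; "width": finger opening in mm.
Only numpy, scipy, OpenCV 4.12 (cv2) and the standard library are available. Lean on these libraries where they do the work, as an engineer would, in place of code of your own. Each camera call takes 0.05 s, during which the arm holds its last target.

### The job

Start the T-bar screw in the threaded boss of the bench-pin mount without cross-threading it: leaving it sitting in the boss, first turn it backward (counter-clockwise seen from above) until it drops into the thread, then turn it forward (clockwise) one full turn from there. Finish while holding: the program ends with the gripper closed on the bar of the started screw, and the things round it are left where they are.

Things in the scene. Friction and masses are not known exactly. Their poses are not given: they have to be found in the camera images.
- mount: Fixed bench-pin mount: dark steel plate 130 x 90 x 8 mm with an upright round steel boss (50 mm across, 66 mm high, 23 mm bore) and a notched wooden pin, 26 mm high, from 35 to 150 mm along its x. Origin at table height on the boss axis, z up, x towards the wooden pin.
- boss_face (a point): Centre of the boss's flat top face, 66 mm above the table. The bore has an oiled, coarse right-handed double-start thread: the screw goes down 18 mm a turn clockwise, has about 1.5 mm play up and down in it, and stays where it is left.
- mouth (a point): Middle of one of two thread mouths (50 degree gaps in the boss's top face, on the mount's -x and +x sides), 16 mm from the axis, at face height. The -x one is listed. The screw's lugs drop 7 to 9 mm into them; from there clockwise leads into the thread; the counter-clockwise end is a wall that stops the dropped screw.
- screw: Loose steel T-bar screw, 0.25 kg (20 percent more or less): 22 mm shank standing in the bore with under 1 mm play, grip bar on top. Origin on its axis at the lugs' undersides, 51 mm below the bar's centre; z up, x along the bar. At the start the lugs rest on the boss face, the +x lug 30 to 80 degrees clockwise of the near edge of the mount's -x mouth.
- screw_bar (a point): Centre of the grip bar, 50 mm long (its x), 12 mm wide (y), 28 mm high (z). A 30 mm collar lies 13 mm below this point. The screw falls into the mouths by its own weight if the fingers hold the bar loosely, or if pressed down; a firm grip at constant height carries it across them. Fingers open wider than 60 mm can turn round the bar.
- screw_lug (a point): Outer part of the screw's +x lug (one of two 4 mm thick lugs below the bar's ends, opposite each other): 16 mm from the axis along the bar's +x, 49 mm below the bar's centre.
- block: Bystander: a plain grey cube-like doming block with round dimples, 53 x 52 x 26 mm, loose on the table; origin under its centre.
- can: Bystander: a drinks can, 66 mm across, 115 mm high, loose; origin under its centre.
- tin: Bystander: a small round lidded tin, 54 mm across, 24 mm high, loose; origin under its centre.

How it is judged:
By the outcome, as a careful person would: the job done as asked, in the order asked, and still so for the second after the job is handed in, while the arm keeps its last pose, push and grip.
It also fails if it takes over 72 s, if anything falls off the work surface, if the arm or the gripper's body presses on something with over 40 N, if the wrist force passes 120 N, or if a joint passes its speed limit or range.

## Working session

There is one attempt and no reset: what is moved stays moved. The work goes in short steps, Python scripts to look and compute and a tool call to move; the robot and the scene stay as the last step left them, time stands still between calls to the robot, and variables do not carry over. Pictures are saved under pics/ and viewed, and the job is handed in when it is done.

Besides the shell and the picture viewer there is one more tool, called after ">>>" as a command line: name --argument value ..., lists and objects as JSON in quotes. arm_command: Moves the arm, as the interface text tells. Its arguments: {"type":"object","properties":{"deltas":{"type":"array"}},"required":["deltas"]}

```bash
mkdir -p pics; ls; python3 - <<'E'
from workcell import env
import cv2
s=env.state(); print(s)
for n in ["scene","top","wrist"]:
    print(n,env.calibration(n)); cv2.imwrite(f"pics/{n}0.png",env.get_image(n))
E
```

```text
pics
{'clock': 0.0, 'joint_pos': array([-1.26521887,  0.52203323, -0.03632444,  1.60000784,  0.02117946,
        1.02111437, -0.11280831]), 'joint_vel': array([-0.00022974,  0.00058706,  0.00034412, -0.00043312, -0.00108192,
        0.00253173,  0.00079402]), 'tau': array([ 6.86556778e-04, -9.27112484e+01,  1.98016874e+00, -3.69917178e+01,
        1.78694318e-02,  8.20625253e-03,  1.87167120e-05]), 'tcp_pos': array([229.27646758, 581.05320847, 230.71384959]), 'tcp_rot': array([ 0.13167481,  0.69471377, -0.13250125,  0.69460632]), 'force': array([-0.13278097, -0.25572959,  0.00687178]), 'ft_torque': array([ 0.00559911, -0.01432828, -0.04789304]), 'width': 85.60863631076718}
scene {'fx': 563.497171524536, 'fy': 563.497171524536, 'cx': 313.9922136822001, 'cy': 241.33077884847984, 'eye': array([-185.67678813, -474.17049629, 1034.48395604]), 'rotation': array([ 0.30762144, -0.17240742, -0.45445995,  0.81799198])}
top {'fx': 489.4034683179384, 'fy': 489.4034683179384, 'cx': 312.4421104849449, 'cy': 233.42024626479756, 'eye': array([ 164.63998745,   24.22817782, 1153.48754168]), 'rotation': array([-0.1040971 ,  0.11958108,  0.74895734, -0.64337163])}
wrist {'fx': 333.8657732291468, 'fy': 333.8657732291468, 'cx': 318.2592958317485, 'cy': 239.77141636005615, 'eye': array([154.03077763, 612.13556491, 373.33116467]), 'rotation': array([-0.13162507, -0.08930008,  0.55563876,  0.81606734])}
```

View pics/scene0.png

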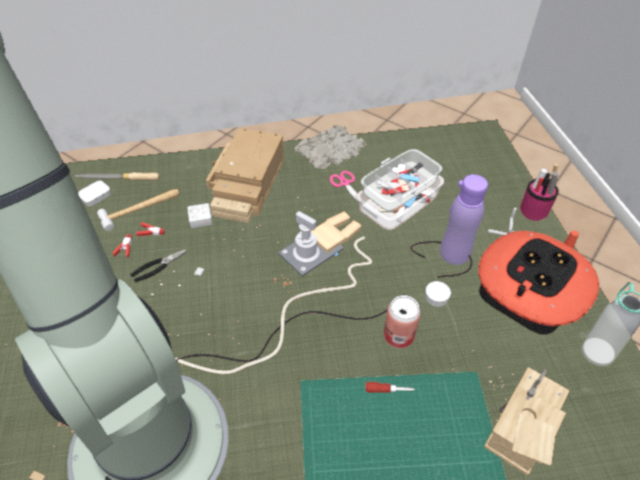

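View pics/top0.png

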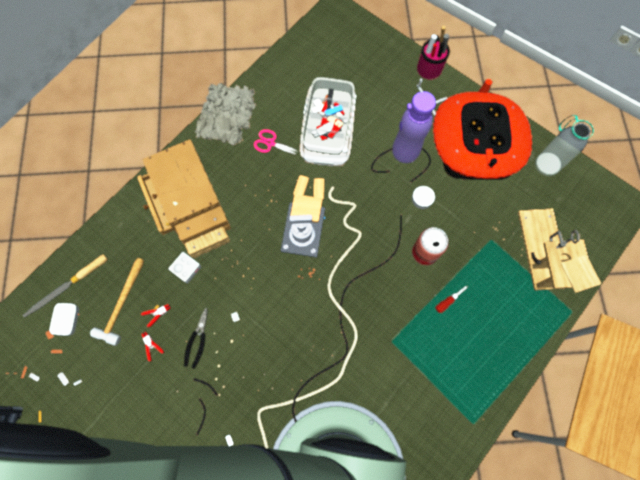

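View pics/wrist0.png

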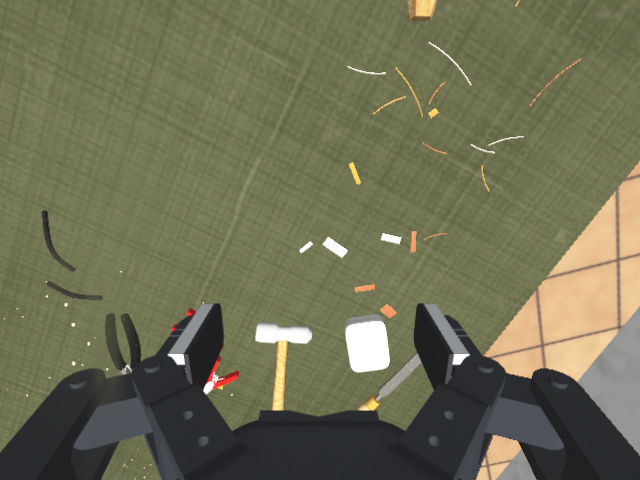

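The mount is at about (307,245) in scene and (302,235) in top. The block is near (200,215) in scene, the can at (402,320) and the tin at (437,293). Next I'll zoom in on the mount and cast rays.

```bash
cat > h.py <<'E'
import numpy as np, cv2
from scipy.spatial.transform import Rotation as R
def ray(c,px):
    d=np.array([(px[0]-c['cx'])/c['fx'],-(px[1]-c['cy'])/c['fy'],-1.0])
    return np.array(c['eye']),R.from_quat(c['rotation']).apply(d)
def onz(c,px,z):
    e,d=ray(c,px); return e+d*(z-e[2])/d[2]
def proj(c,p):
    q=R.from_quat(c['rotation']).inv().apply(np.array(p)-c['eye'])
    return np.array([c['cx']+c['fx']*q[0]/-q[2], c['cy']-c['fy']*q[1]/-q[2]])
def tri(cs,pxs):
    A=np.zeros((3,3));b=np.zeros(3)
    for c,p in zip(cs,pxs):
        e,d=ray(c,p);d/=np.linalg.norm(d);M=np.eye(3)-np.outer(d,d);A+=M;b+=M@e
    return np.linalg.solve(A,b)
def crop(img,x0,y0,x1,y1,s): return cv2.resize(img[y0:y1,x0:x1],None,fx=s,fy=s,interpolation=cv2.INTER_CUBIC)
E
python3 - <<'E'
from h import *
a=cv2.imread('pics/scene0.png');b=cv2.imread('pics/top0.png')
o=np.hstack([crop(a,265,195,365,285,4),crop(b,262,165,342,265,4)[:360]]);
cv2.imwrite('pics/z1.png',o);print(o.shape)
from workcell import env
c=env.calibration('scene');t=env.calibration('top')
print(onz(t,(302,235),66),onz(c,(307,243),66),tri([c,t],[(306,219),(302,233)]))
E
```

```text
(360, 720, 3)
[519.22076288  -2.78955263  66.        ] [525.60408478 -16.56094533  66.        ] [507.93888477 -10.4013192  149.82258353]
```

View pics/z1.png

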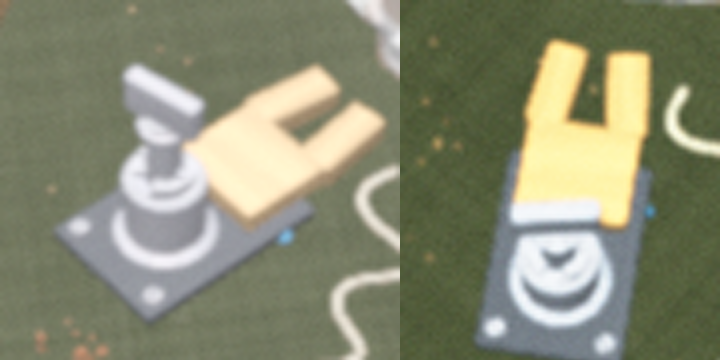

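```bash
python3 - <<'E'
from h import *
from workcell import env
c=env.calibration('scene');t=env.calibration('top')
T=lambda x,y:((x-400)/4+262-.4,y/4+165-.4); S=lambda x,y:(x/4+265-.4,y/4+195-.4)
for p in [(477,340),(622,360),(513,152),(650,172)]: print('plate top',onz(t,T(*p),8))
for p in [(55,230),(150,322),(313,212)]: print('plate scene',onz(c,S(*p),8))
print('boss ring top', onz(t,T(561,278),8), 'scene',onz(c,S(164,222),8))
for p in [(512,207),(600,207)]: print('bar top',onz(t,T(*p),131))
for p in [(125,72),(205,108)]: print('bar scene',onz(c,S(*p),131))
s=env.state(); r=R.from_quat(s['tcp_rot']); print(r.as_matrix())
w=env.calibration('wrist'); print('cam in tool', r.inv().apply(w['eye']-s['tcp_pos']), (r.inv()*R.from_quat(w['rotation'])).as_matrix())
E
```

```text
plate top [508.87210058  52.1352878    8.        ]
plate top [483.01559495 -33.29361765   8.        ]
plate top [627.6392843   13.66038574   8.        ]
plate top [601.28310323 -69.4211265    8.        ]
plate scene [507.70231679  53.40182551   8.        ]
plate scene [479.26407672 -32.03795705   8.        ]
plate scene [601.37451379 -70.03939833   8.        ]
boss ring top [540.49559293  -4.20072653   8.        ] scene [547.37251087   1.63610103   8.        ]
bar top [545.40460191  19.8265156  131.        ]
bar top [537.99994495 -28.57513754 131.        ]
bar scene [540.88792061  22.04313988 131.        ]
bar scene [541.05473966 -30.37390848 131.        ]
[[-2.19107632e-04  3.67053496e-01  9.30199808e-01]
 [-7.66140262e-04  9.30199496e-01 -3.67053554e-01]
 [-9.99999683e-01 -7.93087759e-04  7.74006529e-05]]
cam in tool [-142.52188795    1.07937075  -81.4126149 ] [[-4.26845124e-04  3.13983362e-01 -9.49428389e-01]
 [ 9.99999783e-01 -3.42799582e-04 -5.62947561e-04]
 [-5.02219822e-04 -9.49428423e-01 -3.13983147e-01]]
```

```bash
python3 - <<'E'
from h import *
from workcell import env
t=env.calibration('top');c=env.calibration('scene')
for f in np.linspace(0,1,6):
    p=np.array([229,581,231])*(1-f)+np.array([541,-3,231])*f
    print(p[:2],proj(t,p),proj(c,p), 'ground',proj(t,[p[0],p[1],0]))
# woodstack height: top & scene same corner (upper-left far corner of tall part)
print('wood',tri([c,t],[(247,130),(187,141)]),tri([c,t],[(284,141),(187,141)]),onz(t,(205,200),80))
E
```

```text
[229. 581.] [ -1.24918238 406.67132398] [ -4.57347661 169.31000265] ground [ 62.08520514 404.27196029]
[291.4 464.2] [ 65.3448595  360.73170413] [ 56.19889642 172.12512944] ground [114.1770432  367.42523422]
[353.8 347.4] [128.37685296 317.24934841] [117.52530193 174.96592038] ground [164.01899271 332.169948  ]
[416.2 230.6] [188.1251492  276.03223741] [179.41335087 177.83272804] ground [211.75373419 298.40517776]
[478.6 113.8] [244.83983391 236.90785057] [241.87079425 180.72591146] ground [257.51213346 266.03835666]
[541.  -3.] [298.74622619 199.72075246] [304.90552639 183.64583633] ground [301.41443974 234.98442742]
wood [701.02620745 234.35899532 190.18980049] [821.16540169 248.34925432  45.60707031] [635.43361343 211.71388855  80.        ]
```

>>> arm_command --deltas '[{"dr": [0, 0, 0], "translation": [0, -0.026, 0.0305], "gripper": 100}, {"dr": [0, 0, 0], "translation": [0, -0.052, 0.061], "gripper": 100}, {"dr": [0, 0, 0], "translation": [0, -0.078, 0.0915], "gripper": 100}, {"dr": [0, 0, 0], "translation": [0, -0.104, 0.122], "gripper": 100}, {"dr": [0, 0, 0], "translation": [0, -0.13, 0.1525], "gripper": 100}]'

```text
clock: 0.57
tcp_pos: [324.0, 402.6, 231.2]
tcp_rot: [0.132, 0.695, -0.132, 0.695]
force: [1.7, 0.7, -0.6]
width: 85.3
```

>>> arm_command --deltas '[{"dr": [0, 0, 0], "translation": [0, -0.026, 0.0305], "gripper": 100}, {"dr": [0, 0, 0], "translation": [0, -0.052, 0.061], "gripper": 100}, {"dr": [0, 0, 0], "translation": [0, -0.078, 0.0915], "gripper": 100}, {"dr": [0, 0, 0], "translation": [0, -0.104, 0.122], "gripper": 100}, {"dr": [0, 0, 0], "translation": [0, -0.13, 0.1525], "gripper": 100}]'

```text
clock: 0.98
tcp_pos: [418.1, 225.7, 231.4]
tcp_rot: [0.132, 0.695, -0.132, 0.695]
force: [1.7, 0.8, -0.5]
width: 85.1
```

>>> arm_command --deltas '[{"dr": [0.12, 0, 0], "translation": [0, 0, 0], "gripper": 100}, {"dr": [0.24, 0, 0], "translation": [0, 0, 0], "gripper": 100}, {"dr": [0.36, 0, 0], "translation": [0, 0, 0], "gripper": 100}, {"dr": [0.48, 0, 0], "translation": [0, 0, 0], "gripper": 100}, {"dr": [0.6, 0, 0], "translation": [0, 0, 0], "gripper": 100}]'

```text
clock: 1.4
tcp_pos: [417.6, 227.4, 231.2]
tcp_rot: [0.333, 0.624, -0.334, 0.624]
force: [0.8, 0.9, -0.2]
width: 85.5
```

>>> arm_command --deltas '[{"dr": [0.12, 0, 0], "translation": [0, 0, 0], "gripper": 100}, {"dr": [0.24, 0, 0], "translation": [0, 0, 0], "gripper": 100}, {"dr": [0.36, 0, 0], "translation": [0, 0, 0], "gripper": 100}, {"dr": [0.48, 0, 0], "translation": [0, 0, 0], "gripper": 100}, {"dr": [0.6, 0, 0], "translation": [0, 0, 0], "gripper": 100}]'

```text
clock: 1.82
tcp_pos: [417.6, 227.5, 231.2]
tcp_rot: [-0.503, -0.497, 0.503, -0.497]
force: [0.4, -0.1, -1.2]
width: 85.5
```

```bash
cat >> h.py <<'E'
def todelta(s,target):
    r=R.from_quat(s['tcp_rot']); m=r.as_matrix(); y=np.degrees(np.arctan2(m[1,1],m[0,1]))
    print('clock',round(s['clock'],2),'tcp',s['tcp_pos'].round(2),'yaw(jaw)',round(y,2),'tilt',np.degrees(np.arccos(-m[2,0])).round(2),'j7',s['joint_pos'][6].round(3),'w',round(s['width'],2),'F',s['force'].round(2),'M',s['ft_torque'].round(2))
    if target is not None: print('tool delta mm',r.inv().apply(np.array(target)-s['tcp_pos']).round(2))
E
python3 - <<'E'
from h import *
from workcell import env
todelta(env.state(),[541.5,-4,231])
E
```

```text
clock 1.82 tcp [417.6  227.53 231.22] yaw(jaw) -0.63 tilt 0.01 j7 -0.513 w 85.5 F [ 0.37 -0.12 -1.21] M [-0.    0.    0.01]
tool delta mm [2.3000e-01 1.2644e+02 2.3015e+02]
```

>>> arm_command --deltas '[{"dr": [0.03, 0, 0], "translation": [0, 0.018, 0.033], "gripper": 100}, {"dr": [0.06, 0, 0], "translation": [0, 0.036, 0.066], "gripper": 100}, {"dr": [0.09, 0, 0], "translation": [0, 0.054, 0.099], "gripper": 100}, {"dr": [0.12, 0, 0], "translation": [0, 0.072, 0.132], "gripper": 100}, {"dr": [0.15, 0, 0], "translation": [0, 0.09, 0.165], "gripper": 100}]'

```text
clock: 2.23
tcp_pos: [507.3, 60.5, 231.3]
tcp_rot: [0.537, 0.46, -0.537, 0.459]
force: [0.4, 0.6, 0.2]
width: 85.4
```

```bash
python3 - <<'E'
from h import *
from workcell import env
todelta(env.state(),[541.5,-4,231])
E
```

```text
clock 2.23 tcp [507.3   60.5  231.34] yaw(jaw) -8.94 tilt 0.01 j7 -0.21 w 85.37 F [0.38 0.63 0.15] M [ 0.02 -0.04 -0.02]
tool delta mm [ 0.34 43.81 58.4 ]
```

>>> arm_command --deltas '[{"dr": [0, 0, 0], "translation": [0, 0.022, 0.028], "gripper": 100}, {"dr": [0, 0, 0], "translation": [0, 0.043, 0.057], "gripper": 100}, {"dr": [0, 0, 0], "translation": [0, 0.043, 0.057], "gripper": 100}]'

```text
clock: 2.48
tcp_pos: [542.3, -7.5, 231.4]
tcp_rot: [-0.538, -0.457, 0.539, -0.459]
force: [-1.0, -0.3, 0.1]
width: 85.3
```

```bash
python3 - <<'E'
from h import *
from workcell import env
todelta(env.state(),[541.5,-4,231])
cv2.imwrite('pics/w1.png',env.get_image('wrist')); np.save('w1.npy',env.calibration('wrist'),allow_pickle=True)
E
```

```text
clock 2.48 tcp [542.34  -7.49 231.4 ] yaw(jaw) -9.27 tilt 0.17 j7 -0.061 w 85.28 F [-1.02 -0.28  0.13] M [-0.04  0.05 -0.  ]
tool delta mm [ 0.39 -1.39 -3.31]
```

View pics/w1.png

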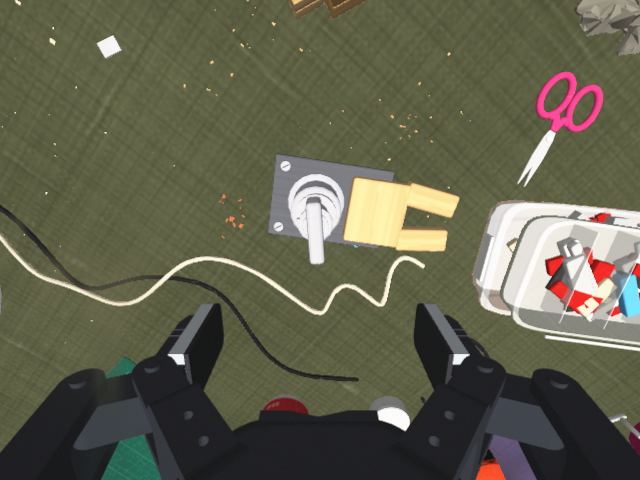

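The wrist view shows the bar top running from about (315,198) to (317,263), with the boss ring near (316,205) and the wooden pin to the right. Next I'll measure the bar top by colour mask.

```bash
python3 - <<'E'
from h import *
from workcell import env
a=env.get_image('wrist'); c=env.calibration('wrist'); todelta(env.state(),None)
cv2.imwrite('pics/w2.png',a)
z=crop(a,260,140,410,275,5); cv2.imwrite('pics/w2z.png',z)
hsv=cv2.cvtColor(a,cv2.COLOR_BGR2HSV)
m=((hsv[...,2]>205)&(hsv[...,1]<25)).astype(np.uint8)*255
cv2.imwrite('pics/w2m.png',crop(m,260,140,410,275,5))
E
```

```text
clock 2.58 tcp [540.6   -2.25 230.97] yaw(jaw) -9.04 tilt 0.04 j7 -0.066 w 85.12 F [-0.51  1.25 -0.23] M [ 0.    0.01 -0.01]
```

View pics/w2z.png

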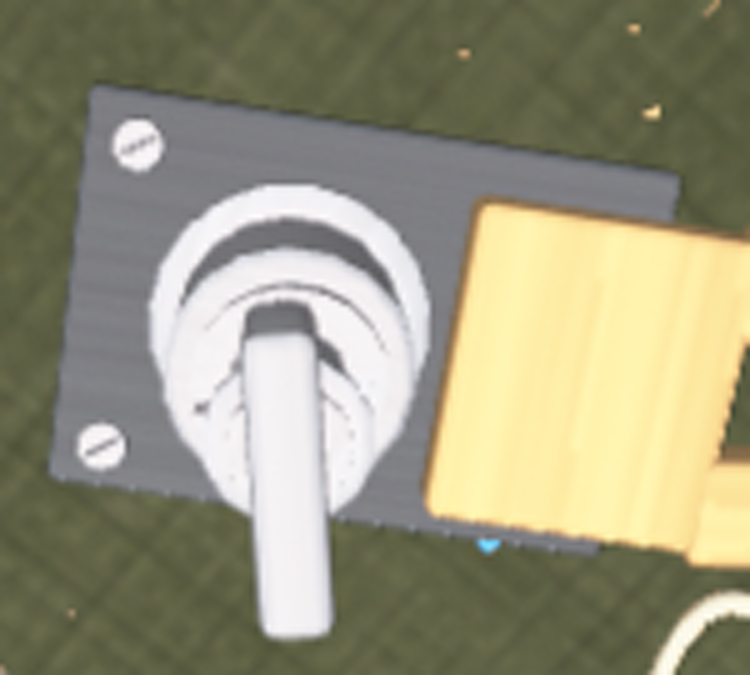

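View pics/w2m.png

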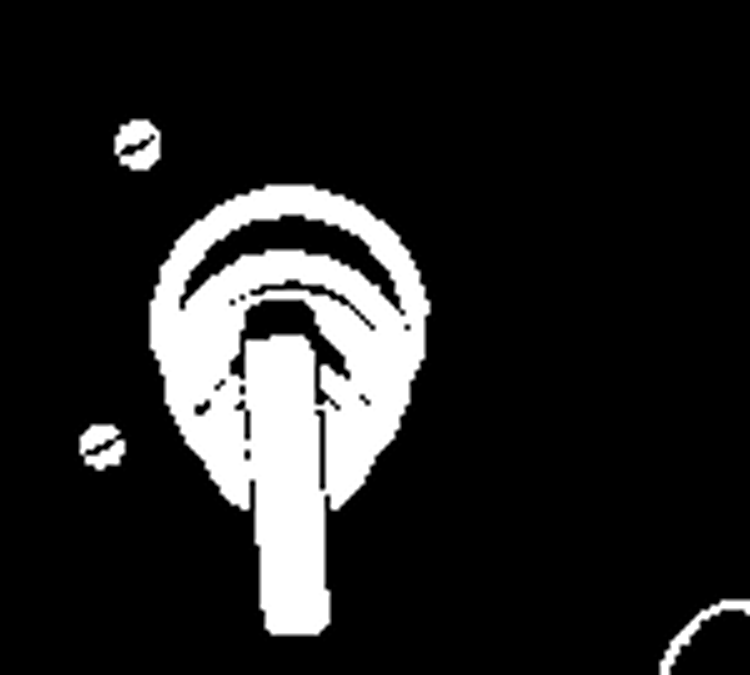

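```bash
python3 - <<'E'
from h import *
from workcell import env
c=env.calibration('wrist');todelta(env.state(),None); a=env.get_image('wrist'); 
todelta(env.state(),None)
cv2.imwrite('pics/w3.png',a)
# bar-top edges via mask contour below the boss; use full bar mask isolated by gray threshold
z=crop(a,260,140,410,290,5); cv2.imwrite('pics/w3z.png',z[:, :]); np.save('w3c.npy',c,allow_pickle=True)
E
```

```text
clock 2.58 tcp [540.6   -2.25 230.97] yaw(jaw) -9.04 tilt 0.04 j7 -0.066 w 85.12 F [-0.51  1.25 -0.23] M [ 0.    0.01 -0.01]
clock 2.63 tcp [540.29  -0.88 230.99] yaw(jaw) -8.92 tilt 0.04 j7 -0.067 w 85.29 F [0.01 0.18 0.82] M [0.01 0.   0.  ]
```

View pics/w3z.png

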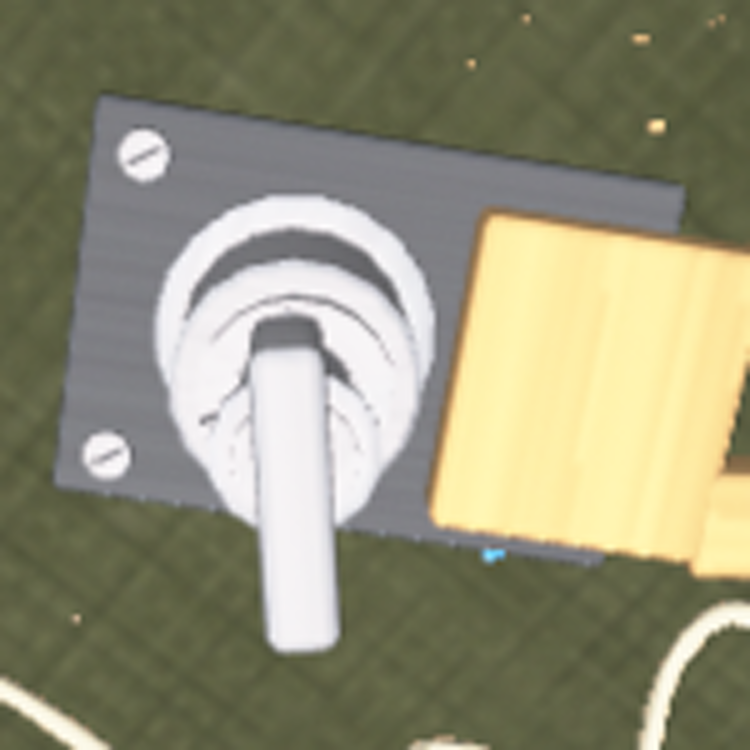

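```bash
python3 - <<'E'
from h import *
c=np.load('w3c.npy',allow_pickle=True).item()
P=lambda x,y:((x+.5)/5+260-.5,(y+.5)/5+140-.5)
q=[onz(c,P(*p),131) for p in [(250,347),(322,345),(270,652),(340,648)]]
for x in q: print(x.round(1))
f=(q[0]+q[1])/2;n=(q[2]+q[3])/2
print('ctr',(f+n)/2,'len',np.linalg.norm(f-n),'ang',np.degrees(np.arctan2(*(f-n)[[1,0]])))
for p in [(98,95),(55,485),(685,187)]: print('plate',onz(c,P(*p),8).round(1))
a=onz(c,P(98,95),8);b=onz(c,P(685,187),8);d=onz(c,P(55,485),8)
print('x ang',np.degrees(np.arctan2(*(b-a)[[1,0]])),np.linalg.norm(b-a),'y ang',np.degrees(np.arctan2(*(a-d)[[1,0]])),np.linalg.norm(a-d))
# ring: base ellipse centre approx and boss top circle
print('ring z8',onz(c,P(295,333),8).round(1))
E
```

```text
[537.8  24.3 131. ]
[548.4  23.  131. ]
[532.9 -24.6 131. ]
[543.9 -25.7 131. ]
ctr [540.74681277  -0.75353414 131.        ] len 49.06576257039583 ang 84.41139428380163
plate [507.1  56.    8. ]
plate [480.5 -28.2   8. ]
plate [629.2  17.    8. ]
x ang -17.74135118894708 128.19856861053816 y ang 72.4687325228106 88.38591935654374
ring z8 [540.5  -1.7   8. ]
```

>>> arm_command --deltas '[{"dr": [-0.058, 0, 0], "translation": [0.02, 0, 0], "gripper": 100}, {"dr": [-0.058, 0, 0], "translation": [0.04, 0, 0], "gripper": 80}, {"dr": [-0.058, 0, 0], "translation": [0.06, 0, 0], "gripper": 80}, {"dr": [-0.058, 0, 0], "translation": [0.06, 0, 0], "gripper": 80}]'

```text
clock: 2.97
tcp_pos: [538.6, 0.7, 168.5]
tcp_rot: [-0.522, -0.477, 0.524, -0.475]
force: [-0.8, -0.5, -0.9]
width: 68.4
```

```bash
python3 - <<'E'
from h import *
from workcell import env
todelta(env.state(),[540.7,-0.8,107])
c=env.calibration('wrist'); a=env.get_image('wrist');todelta(env.state(),[540.7,-.8,107])
cv2.imwrite('pics/w4.png',a)
np.save('w4c.npy',c,allow_pickle=True)
E
```

```text
clock 2.97 tcp [538.58   0.67 168.46] yaw(jaw) -5.43 tilt 0.26 j7 0.021 w 68.44 F [-0.78 -0.48 -0.92] M [0.02 0.02 0.06]
tool delta mm [61.45  2.53  1.23]
clock 3.02 tcp [5.3938e+02 3.2000e-01 1.7029e+02] yaw(jaw) -5.47 tilt 0.17 j7 0.021 w 68.9 F [0.5  0.21 0.38] M [-0.03  0.03  0.04]
tool delta mm [63.29  1.61  0.96]
```

View pics/w4.png

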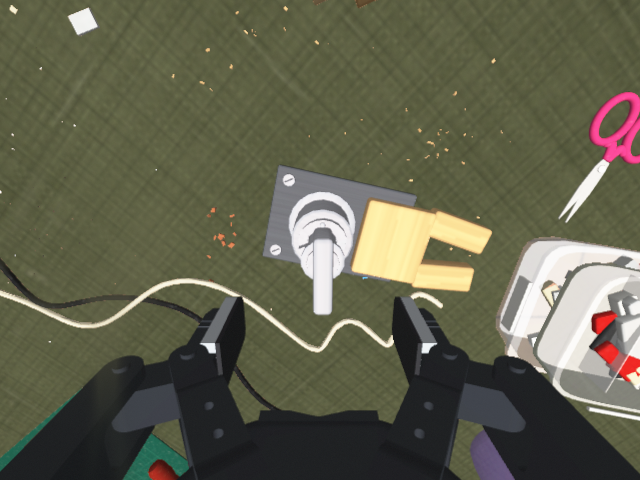

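>>> arm_command --deltas '[{"dr": [0, 0, 0], "translation": [0.02, 0.0005, 0.0008], "gripper": 60}, {"dr": [0, 0, 0], "translation": [0.04, 0.0005, 0.0008], "gripper": 60}, {"dr": [0, 0, 0], "translation": [0.063, 0.0005, 0.0008], "gripper": 50}, {"dr": [0, 0, 0], "translation": [0.063, 0.0005, 0.0008], "gripper": 40}, {"dr": [0, 0, 0], "translation": [0.063, 0.0005, 0.0008], "gripper": 40}]'

```text
clock: 3.43
tcp_pos: [540.9, -1.3, 109.1]
tcp_rot: [-0.523, -0.475, 0.524, -0.475]
force: [0.5, -0.3, 0.6]
width: 34.4
```

```bash
python3 - <<'E'
from h import *
from workcell import env
todelta(env.state(),[540.7,-0.8,107])
c=env.calibration('wrist'); a=env.get_image('wrist');b=env.get_image('scene');todelta(env.state(),[540.7,-.8,107])
cv2.imwrite('pics/w5.png',np.hstack([crop(a,220,200,420,400,2),crop(b,265,185,365,285,4)]))
np.save('w5c.npy',c,allow_pickle=True)
E
```

```text
clock 3.43 tcp [540.91  -1.27 109.05] yaw(jaw) -5.53 tilt 0.04 j7 0.063 w 34.42 F [ 0.45 -0.29  0.57] M [0.03 0.   0.03]
tool delta mm [ 2.05 -0.26 -0.44]
clock 3.53 tcp [541.74  -1.42 110.05] yaw(jaw) -5.54 tilt 0.1 j7 0.063 w 34.49 F [1.18 0.39 0.63] M [-0.01  0.03 -0.02]
tool delta mm [ 3.05 -1.1  -0.51]
```

View pics/w5.png

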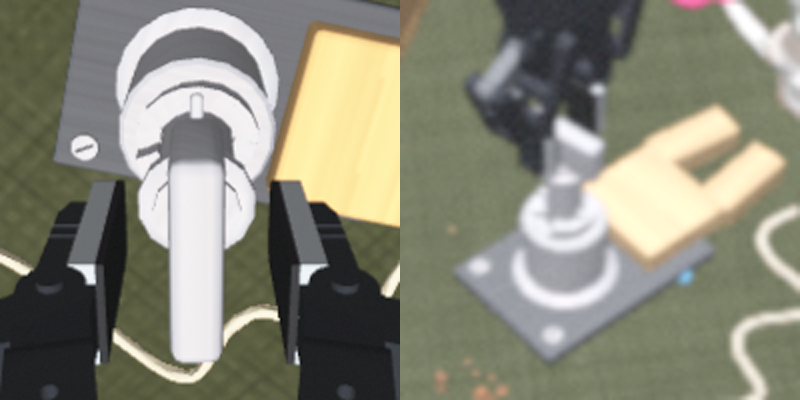

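The fingers straddle the bar evenly: pads at crop x of about 120 and 275, bar at 195. I'll go a touch lower and close loosely to about 15 mm, then turn counter-clockwise.

>>> arm_command --deltas '[{"dr": [0, 0, 0], "translation": [0.002, -0.0005, 0], "gripper": 18}, {"dr": [0, 0, 0], "translation": [0.002, -0.0005, 0], "gripper": 18}, {"dr": [0, 0, 0], "translation": [0.002, -0.0005, 0], "gripper": 18}, {"dr": [0, 0, 0], "translation": [0.002, -0.0005, 0], "gripper": 18}, {"dr": [0, 0, 0], "translation": [0.002, -0.0005, 0], "gripper": 18}]'

```text
clock: 3.95
tcp_pos: [540.5, -1.6, 106.5]
tcp_rot: [0.524, 0.475, -0.524, 0.475]
force: [-0.2, 0.3, -0.4]
width: 15.6
```

```bash
python3 - <<'E'
from h import *
from workcell import env
todelta(env.state(),[540.7,-0.8,107])
E
```

```text
clock 3.95 tcp [540.54  -1.62 106.55] yaw(jaw) -5.56 tilt 0.02 j7 0.065 w 15.61 F [-0.19  0.27 -0.39] M [0.04 0.02 0.04]
tool delta mm [-0.45  0.08 -0.84]
```

>>> arm_command --deltas '[{"dr": [-0.1, 0, 0], "translation": [0, 0, -0.0008], "gripper": 18}, {"dr": [-0.2, 0, 0], "translation": [0, 0, -0.0008], "gripper": 18}, {"dr": [-0.3, 0, 0], "translation": [0, 0, -0.0008], "gripper": 18}, {"dr": [-0.4, 0, 0], "translation": [0, 0, -0.0008], "gripper": 18}, {"dr": [-0.5, 0, 0], "translation": [0, 0, -0.0008], "gripper": 18}]'

```text
clock: 4.37
tcp_pos: [540.5, -0.9, 106.4]
tcp_rot: [0.388, 0.591, -0.388, 0.591]
force: [-0.5, -0.3, -0.1]
width: 15.2
```

```bash
cat > look.py <<'E'
import sys
from h import *
from workcell import env
todelta(env.state(),[540.7,-0.8,107])
c=env.calibration('wrist'); a=env.get_image('wrist');b=env.get_image('scene');todelta(env.state(),None)
n=sys.argv[1]
cv2.imwrite(f'pics/{n}raw.png',a); np.save(f'{n}c.npy',c,allow_pickle=True)
cv2.imwrite(f'pics/{n}.png',np.hstack([crop(a,220,200,420,400,2),crop(b,275,190,345,260,5.715)]))
E
python3 look.py w6
```

```text
clock 4.37 tcp [540.52  -0.87 106.39] yaw(jaw) 23.37 tilt 0.01 j7 0.448 w 15.2 F [-0.52 -0.27 -0.13] M [-0.03  0.1   0.01]
tool delta mm [-0.61  0.2   0.01]
clock 4.47 tcp [540.54  -1.05 106.41] yaw(jaw) 23.19 tilt 0.01 j7 0.446 w 15.33 F [-0.13  0.51  0.71] M [-0.05 -0.02  0.02]
```

View pics/w6.png

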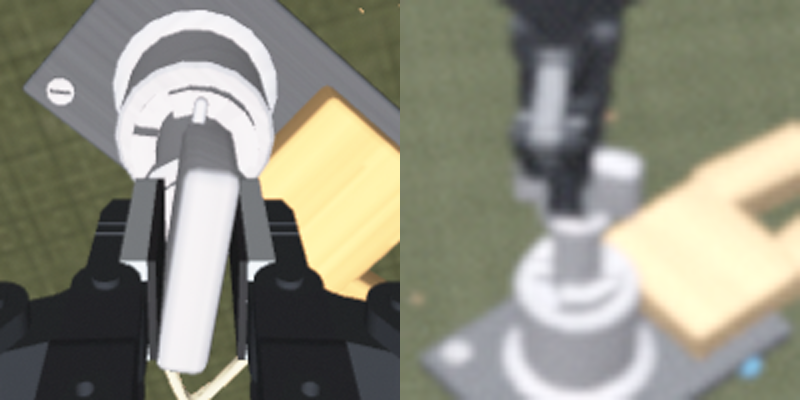

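The bar follows with a few degrees of lag. I'll continue.

>>> arm_command --deltas '[{"dr": [-0.1, 0, 0], "translation": [0, 0, 0], "gripper": 18}, {"dr": [-0.2, 0, 0], "translation": [0, 0, 0], "gripper": 18}, {"dr": [-0.3, 0, 0], "translation": [0, 0, 0], "gripper": 18}, {"dr": [-0.4, 0, 0], "translation": [0, 0, 0], "gripper": 18}, {"dr": [-0.5, 0, 0], "translation": [0, 0, 0], "gripper": 18}]'

```text
clock: 4.88
tcp_pos: [540.5, -0.9, 106.3]
tcp_rot: [0.231, 0.668, -0.232, 0.668]
force: [-0.6, -0.3, 0.3]
width: 15.3
```

```bash
python3 look.py w7
```

```text
clock 4.88 tcp [540.48  -0.89 106.29] yaw(jaw) 51.77 tilt 0.01 j7 0.83 w 15.3 F [-0.57 -0.34  0.35] M [-0.06  0.1  -0.03]
tool delta mm [-0.71  0.2   0.12]
clock 4.98 tcp [540.53  -1.02 106.33] yaw(jaw) 51.65 tilt 0.01 j7 0.828 w 15.48 F [0.27 0.42 0.12] M [-0.12  0.    0.01]
```

View pics/w7.png

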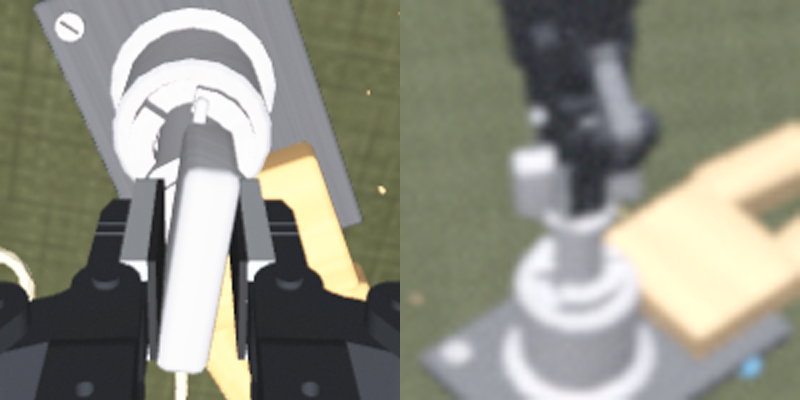

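>>> arm_command --deltas '[{"dr": [-0.08, 0, 0], "translation": [0, 0, 0], "gripper": 18}, {"dr": [-0.16, 0, 0], "translation": [0, 0, 0], "gripper": 18}, {"dr": [-0.24, 0, 0], "translation": [0, 0, 0], "gripper": 18}, {"dr": [-0.24, 0, 0], "translation": [0, 0, 0], "gripper": 18}]'

```text
clock: 5.32
tcp_pos: [540.5, -0.9, 106.3]
tcp_rot: [0.151, 0.691, -0.151, 0.691]
force: [-0.4, 0.0, -0.2]
width: 15.3
```

```bash
python3 look.py w8
```

```text
clock 5.32 tcp [540.52  -0.93 106.28] yaw(jaw) 65.37 tilt 0.01 j7 1.015 w 15.33 F [-0.43  0.01 -0.24] M [-0.01 -0.01 -0.07]
tool delta mm [-0.72  0.19  0.11]
clock 5.42 tcp [540.51  -0.96 106.26] yaw(jaw) 65.1 tilt 0.01 j7 1.011 w 15.13 F [ 0.73 -0.63  0.25] M [-0.02 -0.05 -0.01]
```

View pics/w8.png

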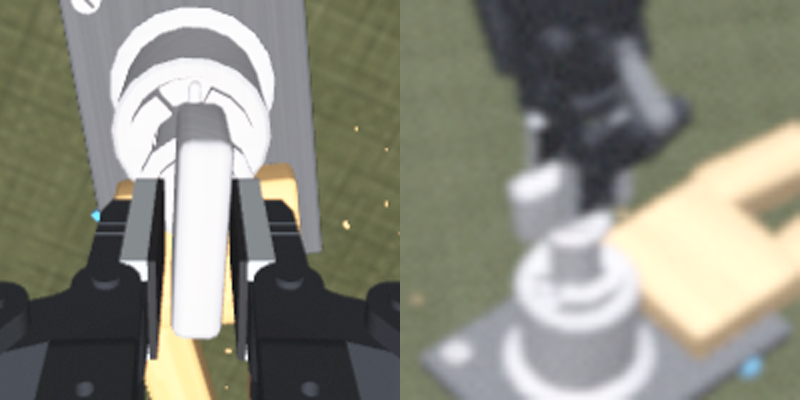

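```bash
python3 - <<'E'
from h import *
a=cv2.imread('pics/w8raw.png'); cv2.imwrite('pics/w8z.png',np.hstack([crop(a,270,215,350,385,4.5)[:600],crop(cv2.imread('pics/w7raw.png'),270,215,350,385,4.5)[:600]]))
E
```

```text
(no output)
```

View pics/w8z.png

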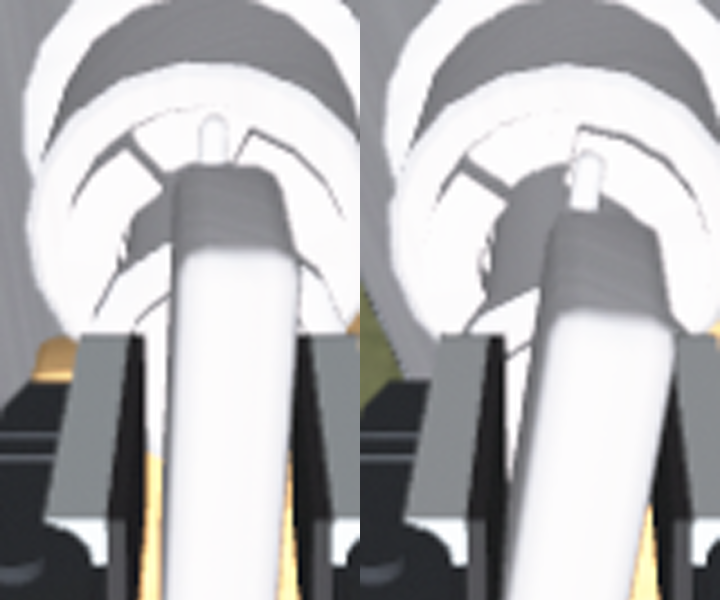

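The screw has dropped. The lug now sits inside the mouth, between the edges at about (130,140) and (245,135) in the left panel, and the bar has sunk and straightened. I'll measure the dropped height and angle.

```bash
python3 - <<'E'
from h import *
c=np.load('w8c.npy',allow_pickle=True).item()
P=lambda x,y:((x+.5)/2+220-.5,(y+.5)/2+200-.5)
for z in (131,125,123,121):
    q=[onz(c,P(*p),z) for p in [(178,140),(231,140),(173,337),(219,337)]]
    f=(q[0]+q[1])/2;n=(q[2]+q[3])/2
    print(z,'ctr',((f+n)/2).round(1),'len',np.linalg.norm(f-n).round(1),'wid',np.linalg.norm(q[0]-q[1]).round(1),np.linalg.norm(q[2]-q[3]).round(1),'ang',np.degrees(np.arctan2(*(f-n)[[1,0]])).round(1))
E
```

```text
131 ctr [534.3   3.8 131. ] len 45.6 wid 10.2 9.8 ang 153.3
125 ctr [537.7   2.3 125. ] len 47.9 wid 10.7 10.3 ang 153.3
123 ctr [538.8   1.8 123. ] len 48.6 wid 10.8 10.5 ang 153.3
121 ctr [540.    1.3 121. ] len 49.4 wid 11.0 10.6 ang 153.3
```

The bar top is at about 122–123, so it dropped 8–9 mm, and the bar's angle is about 154°. I'll follow it down and turn clockwise loosely at the thread's pitch (2.9 mm/rad).

>>> arm_command --deltas '[{"dr": [0, 0, 0], "translation": [0.004, 0, 0], "gripper": 18}, {"dr": [0, 0, 0], "translation": [0.0075, 0, 0], "gripper": 18}, {"dr": [0.08, 0, 0], "translation": [0.0077, 0, 0], "gripper": 18}, {"dr": [0.16, 0, 0], "translation": [0.008, 0, 0], "gripper": 18}, {"dr": [0.24, 0, 0], "translation": [0.0082, 0, 0], "gripper": 18}]'

```text
clock: 5.83
tcp_pos: [540.4, -0.9, 97.7]
tcp_rot: [0.234, 0.667, -0.234, 0.667]
force: [0.8, 0.2, -0.3]
width: 15.0
```

>>> arm_command --deltas '[{"dr": [0.1, 0, 0], "translation": [0.0003, 0, 0], "gripper": 18}, {"dr": [0.2, 0, 0], "translation": [0.0006, 0, 0], "gripper": 18}, {"dr": [0.3, 0, 0], "translation": [0.0009, 0, 0], "gripper": 18}, {"dr": [0.4, 0, 0], "translation": [0.0012, 0, 0], "gripper": 18}, {"dr": [0.5, 0, 0], "translation": [0.0014, 0, 0], "gripper": 18}]'

```text
clock: 6.25
tcp_pos: [540.4, -0.8, 96.3]
tcp_rot: [0.392, 0.589, -0.392, 0.589]
force: [-0.0, 0.5, 0.9]
width: 15.1
```

```bash
python3 look.py w9
```

```text
clock 6.25 tcp [540.44  -0.84  96.32] yaw(jaw) 22.67 tilt 0.02 j7 0.445 w 15.13 F [-0.    0.54  0.88] M [-0.07 -0.03  0.05]
tool delta mm [-10.69   0.26   0.07]
clock 6.35 tcp [540.4   -0.67  96.3 ] yaw(jaw) 22.88 tilt 0.04 j7 0.447 w 14.99 F [-0.32 -0.04 -0.72] M [-0.02 -0.03 -0.02]
```

View pics/w9.png

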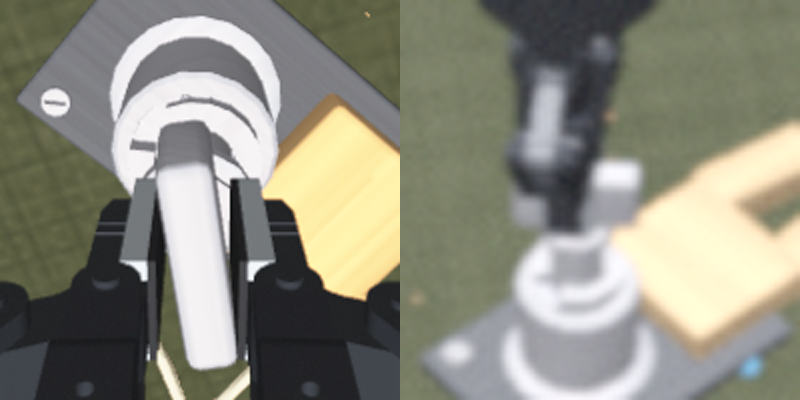

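The lugs are now under the face: none is visible where the lug pin showed before, and the bar follows. I'll check the height.

```bash
cat >> h.py <<'E'
def bar(name,pts,zs):
    c=np.load(name+'c.npy',allow_pickle=True).item()
    P=lambda x,y:((x+.5)/2+220-.5,(y+.5)/2+200-.5)
    for z in zs:
        q=[onz(c,P(*p),z) for p in pts]
        f=(q[0]+q[1])/2;n=(q[2]+q[3])/2
        print(z,'ctr',((f+n)/2).round(1),'len',np.linalg.norm(f-n).round(1),'ang',np.degrees(np.arctan2(*(f-n)[[1,0]])).round(1))
E
python3 -c "
from h import *
bar('w9',[(160,165),(217,163),(188,368),(236,362)],(126,123,120,118,116))"
```

```text
126 ctr [539.4   4.6 126. ] len 46.0 ang 118.5
123 ctr [540.2   2.7 123. ] len 47.2 ang 118.5
120 ctr [541.    0.8 120. ] len 48.5 ang 118.5
118 ctr [ 5.415e+02 -4.000e-01  1.180e+02] len 49.3 ang 118.5
116 ctr [542.   -1.7 116. ] len 50.1 ang 118.5
```

>>> arm_command --deltas '[{"dr": [0.12, 0, 0], "translation": [0.0005, 0, 0], "gripper": 18}, {"dr": [0.24, 0, 0], "translation": [0.001, 0, 0], "gripper": 18}, {"dr": [0.36, 0, 0], "translation": [0.0014, 0, 0], "gripper": 18}, {"dr": [0.48, 0, 0], "translation": [0.0017, 0, 0], "gripper": 18}, {"dr": [0.6, 0, 0], "translation": [0.002, 0, 0], "gripper": 18}]'

```text
clock: 6.77
tcp_pos: [540.4, -0.9, 94.5]
tcp_rot: [-0.547, -0.448, 0.548, -0.448]
force: [-0.1, -0.0, -0.9]
width: 15.8
```

>>> arm_command --deltas '[{"dr": [0.12, 0, 0], "translation": [0.0004, 0, 0], "gripper": 18}, {"dr": [0.24, 0, 0], "translation": [0.0007, 0, 0], "gripper": 18}, {"dr": [0.36, 0, 0], "translation": [0.0011, 0, 0], "gripper": 18}, {"dr": [0.48, 0, 0], "translation": [0.0014, 0, 0], "gripper": 18}, {"dr": [0.6, 0, 0], "translation": [0.0018, 0, 0], "gripper": 18}]'

```text
clock: 7.18
tcp_pos: [540.5, -0.9, 92.7]
tcp_rot: [-0.655, -0.266, 0.655, -0.266]
force: [0.0, -0.5, 1.3]
width: 15.3
```

```bash
python3 look.py w10
```

```text
clock 7.18 tcp [540.47  -0.85  92.71] yaw(jaw) -45.84 tilt 0.02 j7 -0.447 w 15.34 F [ 0.05 -0.51  1.3 ] M [-0.08 -0.01  0.03]
tool delta mm [-14.29   0.12  -0.2 ]
clock 7.28 tcp [540.43  -0.78  92.56] yaw(jaw) -45.67 tilt 0.05 j7 -0.445 w 15.57 F [ 0.39 -0.74  0.53] M [-0.11 -0.   -0.02]
```

View pics/w10.png

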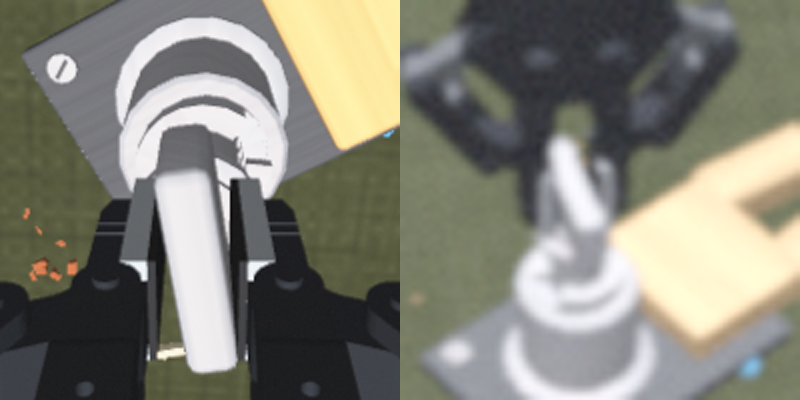

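>>> arm_command --deltas '[{"dr": [0.12, 0, 0], "translation": [0.0004, 0, 0], "gripper": 18}, {"dr": [0.24, 0, 0], "translation": [0.0007, 0, 0], "gripper": 18}, {"dr": [0.36, 0, 0], "translation": [0.0011, 0, 0], "gripper": 18}, {"dr": [0.48, 0, 0], "translation": [0.0014, 0, 0], "gripper": 18}, {"dr": [0.6, 0, 0], "translation": [0.0018, 0, 0], "gripper": 18}]'

```text
clock: 7.7
tcp_pos: [540.7, -1.0, 91.1]
tcp_rot: [0.704, 0.062, -0.704, 0.062]
force: [1.6, 0.0, 1.2]
width: 15.2
```

>>> arm_command --deltas '[{"dr": [0.12, 0, 0], "translation": [0.0004, 0, 0], "gripper": 18}, {"dr": [0.24, 0, 0], "translation": [0.0007, 0, 0], "gripper": 18}, {"dr": [0.36, 0, 0], "translation": [0.0011, 0, 0], "gripper": 18}, {"dr": [0.48, 0, 0], "translation": [0.0014, 0, 0], "gripper": 18}, {"dr": [0.6, 0, 0], "translation": [0.0018, 0, 0], "gripper": 18}]'

```text
clock: 8.12
tcp_pos: [541.0, -1.3, 89.4]
tcp_rot: [0.691, -0.15, -0.691, -0.149]
force: [2.7, -2.7, 5.3]
width: 15.2
```

```bash
python3 look.py w11
```

```text
clock 8.12 tcp [540.98  -1.26  89.44] yaw(jaw) -114.39 tilt 0.05 j7 -1.353 w 15.23 F [ 2.73 -2.74  5.33] M [-0.52 -0.48  0.01]
tool delta mm [-17.56  -0.3    0.43]
clock 8.22 tcp [540.61  -1.08  89.06] yaw(jaw) -114.32 tilt 0.06 j7 -1.352 w 15.44 F [-0.12 -0.92  2.99] M [-0.16 -0.19  0.01]
```

View pics/w11.png

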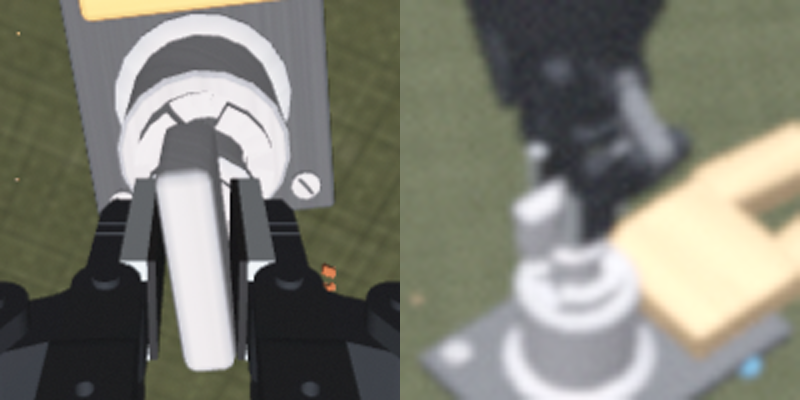

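```bash
python3 -c "
from h import *
from workcell import env
s=env.state();print(s['joint_pos'].round(3))
bar('w11',[(160,175),(217,172),(190,371),(236,366)],(116,113,110,107))
bar('w10',[(160,175),(217,172),(190,371),(236,366)],(116,113,110,107))
"
```

```text
[-0.654  0.772  0.813  1.964 -0.813  0.771 -1.352]
116 ctr [540.7  -0.9 116. ] len 46.2 ang -18.1
113 ctr [ 5.388e+02 -1.000e-01  1.130e+02] len 47.4 ang -18.1
110 ctr [536.9   0.7 110. ] len 48.6 ang -18.1
107 ctr [535.    1.6 107. ] len 49.8 ang -18.1
116 ctr [539.6  -1.4 116. ] len 47.5 ang 50.4
113 ctr [538.1  -2.9 113. ] len 48.7 ang 50.4
110 ctr [536.7  -4.4 110. ] len 49.9 ang 50.4
107 ctr [535.2  -5.8 107. ] len 51.1 ang 50.4
```

Half a turn is done (bar angle −18°, 171° clockwise of the drop). I'll open wide, swing back about 186°, and regrasp.

>>> arm_command --deltas '[{"dr": [0, 0, 0], "translation": [0, 0, 0], "gripper": 100}, {"dr": [0, 0, 0], "translation": [0, 0, 0], "gripper": 100}, {"dr": [0, 0, 0], "translation": [0, 0, 0], "gripper": 100}, {"dr": [0, 0, 0], "translation": [0, 0, 0], "gripper": 100}, {"dr": [0, 0, 0], "translation": [0, 0, 0], "gripper": 100}]'

```text
clock: 8.63
tcp_pos: [540.4, -0.8, 89.3]
tcp_rot: [-0.691, 0.149, 0.691, 0.149]
force: [0.1, -0.4, -0.6]
width: 75.0
```

>>> arm_command --deltas '[{"dr": [0, 0, 0], "translation": [0, 0, 0], "gripper": 100}, {"dr": [0, 0, 0], "translation": [0, 0, 0], "gripper": 100}, {"dr": [0, 0, 0], "translation": [0, 0, 0], "gripper": 100}, {"dr": [0, 0, 0], "translation": [0, 0, 0], "gripper": 100}]'

```text
clock: 8.97
tcp_pos: [540.5, -0.8, 89.3]
tcp_rot: [-0.691, 0.15, 0.691, 0.149]
force: [0.3, 0.0, 0.6]
width: 85.4
```

```bash
python3 look.py w12
```

```text
clock 8.97 tcp [540.51  -0.84  89.29] yaw(jaw) -114.41 tilt 0.0 j7 -1.353 w 85.4 F [0.29 0.04 0.6 ] M [ 0.02  0.02 -0.01]
tool delta mm [-17.71  -0.12  -0.16]
clock 9.07 tcp [540.53  -0.83  89.32] yaw(jaw) -114.41 tilt 0.0 j7 -1.353 w 84.9 F [ 0.36 -0.21  0.59] M [-0.01 -0.03  0.01]
```

View pics/w12.png

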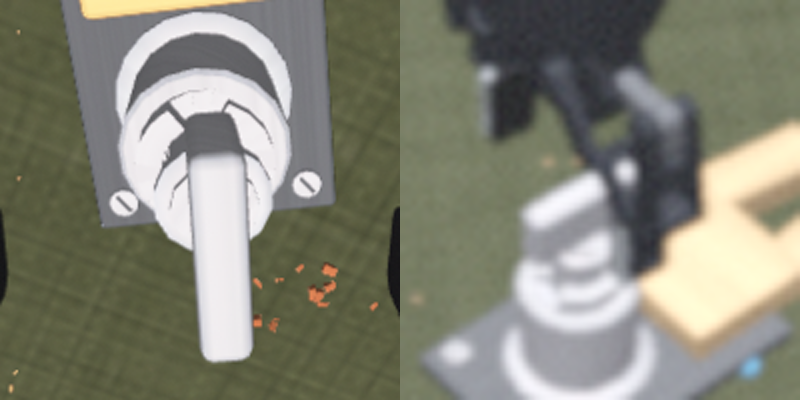

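```bash
python3 -c "
from h import *
bar('w12',[(188,152),(243,150),(203,361),(250,358)],(122,119,116,113,110,107))
"
```

```text
122 ctr [545.7  -7.1 122. ] len 45.9 ang -21.1
119 ctr [543.8  -6.4 119. ] len 47.1 ang -21.1
116 ctr [541.9  -5.6 116. ] len 48.4 ang -21.1
113 ctr [540.1  -4.9 113. ] len 49.6 ang -21.1
110 ctr [538.2  -4.2 110. ] len 50.9 ang -21.1
107 ctr [536.4  -3.5 107. ] len 52.1 ang -21.1
```

>>> arm_command --deltas '[{"dr": [-0.12, 0, 0], "translation": [0, 0, 0], "gripper": 100}, {"dr": [-0.24, 0, 0], "translation": [0, 0, 0], "gripper": 100}, {"dr": [-0.36, 0, 0], "translation": [0, 0, 0], "gripper": 100}, {"dr": [-0.48, 0, 0], "translation": [0, 0, 0], "gripper": 100}, {"dr": [-0.6, 0, 0], "translation": [0, 0, 0], "gripper": 100}]'

```text
clock: 9.48
tcp_pos: [540.6, -0.8, 89.4]
tcp_rot: [0.704, 0.063, -0.704, 0.064]
force: [-0.5, -0.8, -0.1]
width: 85.2
```

>>> arm_command --deltas '[{"dr": [-0.12, 0, 0], "translation": [0, 0, 0], "gripper": 100}, {"dr": [-0.24, 0, 0], "translation": [0, 0, 0], "gripper": 100}, {"dr": [-0.36, 0, 0], "translation": [0, 0, 0], "gripper": 100}, {"dr": [-0.48, 0, 0], "translation": [0, 0, 0], "gripper": 100}, {"dr": [-0.6, 0, 0], "translation": [0, 0, 0], "gripper": 100}]'

```text
clock: 9.9
tcp_pos: [540.6, -0.9, 89.4]
tcp_rot: [0.654, 0.269, -0.654, 0.269]
force: [0.5, -1.4, 0.4]
width: 85.3
```

>>> arm_command --deltas '[{"dr": [-0.12, 0, 0], "translation": [0, 0, 0], "gripper": 100}, {"dr": [-0.24, 0, 0], "translation": [0, 0, 0], "gripper": 100}, {"dr": [-0.36, 0, 0], "translation": [0, 0, 0], "gripper": 100}, {"dr": [-0.48, 0, 0], "translation": [0, 0, 0], "gripper": 100}, {"dr": [-0.6, 0, 0], "translation": [0, 0, 0], "gripper": 100}]'

```text
clock: 10.32
tcp_pos: [540.5, -0.9, 89.3]
tcp_rot: [-0.545, -0.45, 0.545, -0.45]
force: [-0.2, -0.6, -0.0]
width: 85.4
```

>>> arm_command --deltas '[{"dr": [-0.12, 0, 0], "translation": [0, 0, 0], "gripper": 100}, {"dr": [-0.24, 0, 0], "translation": [0, 0, 0], "gripper": 100}, {"dr": [-0.36, 0, 0], "translation": [0, 0, 0], "gripper": 100}, {"dr": [-0.48, 0, 0], "translation": [0, 0, 0], "gripper": 100}, {"dr": [-0.6, 0, 0], "translation": [0, 0, 0], "gripper": 100}]'

```text
clock: 10.73
tcp_pos: [540.5, -0.9, 89.3]
tcp_rot: [0.388, 0.591, -0.388, 0.591]
force: [0.5, 0.9, 0.5]
width: 85.1
```

>>> arm_command --deltas '[{"dr": [-0.12, 0, 0], "translation": [0, 0, 0], "gripper": 100}, {"dr": [-0.24, 0, 0], "translation": [0, 0, 0], "gripper": 100}, {"dr": [-0.36, 0, 0], "translation": [0, 0, 0], "gripper": 100}, {"dr": [-0.48, 0, 0], "translation": [0, 0, 0], "gripper": 100}, {"dr": [-0.6, 0, 0], "translation": [0, 0, 0], "gripper": 100}]'

```text
clock: 11.15
tcp_pos: [540.5, -1.0, 89.3]
tcp_rot: [0.196, 0.679, -0.196, 0.679]
force: [0.7, -0.3, 0.7]
width: 85.4
```

>>> arm_command --deltas '[{"dr": [-0.1, 0, 0], "translation": [0, 0, 0], "gripper": 60}, {"dr": [-0.2, 0, 0], "translation": [0, 0, 0], "gripper": 50}, {"dr": [-0.2, 0, 0], "translation": [0, 0, 0], "gripper": 50}]'

```text
clock: 11.4
tcp_pos: [540.5, -1.2, 89.3]
tcp_rot: [0.128, 0.696, -0.128, 0.695]
force: [0.3, -0.4, 1.0]
width: 51.5
```

```bash
python3 look.py w13
```

```text
clock 11.4 tcp [540.49  -1.16  89.28] yaw(jaw) 69.19 tilt 0.0 j7 1.058 w 51.53 F [ 0.35 -0.43  0.99] M [-0.02 -0.04  0.06]
tool delta mm [-17.72   0.41   0.07]
clock 11.5 tcp [540.52  -1.07  89.29] yaw(jaw) 68.7 tilt 0.01 j7 1.052 w 42.94 F [-0.47  0.48 -0.03] M [ 0.03 -0.    0.  ]
```

View pics/w13.png

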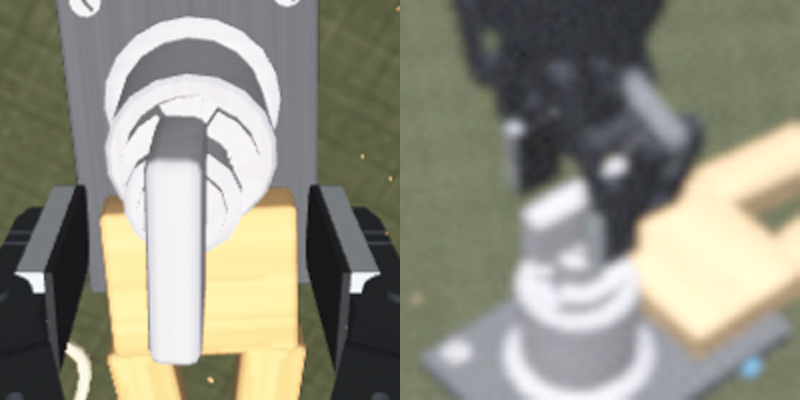

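The bar stayed put when released, but it stands about 4 mm to the left of the jaw centre (176 vs 197 in the crop), and the boss sits about 2 mm off. The opposite-yaw view agrees, so the TCP is about 2 mm off the boss axis. I'll correct that, then close loosely again.

>>> arm_command --deltas '[{"dr": [0, 0, 0], "translation": [0, -0.0019, 0.0005], "gripper": 40}, {"dr": [0, 0, 0], "translation": [0, -0.0019, 0.0005], "gripper": 30}, {"dr": [0, 0, 0], "translation": [0, -0.0019, 0.0005], "gripper": 18}, {"dr": [0, 0, 0], "translation": [0, -0.0019, 0.0005], "gripper": 18}, {"dr": [0, 0, 0], "translation": [0, -0.0019, 0.0005], "gripper": 18}]'

```text
clock: 11.92
tcp_pos: [540.3, -2.7, 89.3]
tcp_rot: [0.129, 0.695, -0.129, 0.695]
force: [0.4, 0.3, -0.1]
width: 15.6
```

```bash
python3 look.py w14
```

```text
clock 11.92 tcp [540.33  -2.67  89.3 ] yaw(jaw) 68.9 tilt 0.0 j7 1.057 w 15.55 F [ 0.44  0.32 -0.12] M [-0.02  0.01 -0.03]
tool delta mm [-17.7    1.88  -0.32]
clock 12.02 tcp [540.31  -2.73  89.29] yaw(jaw) 68.91 tilt 0.0 j7 1.058 w 15.43 F [-0.96 -0.05 -0.44] M [ 0.03  0.01 -0.03]
```

View pics/w14.png

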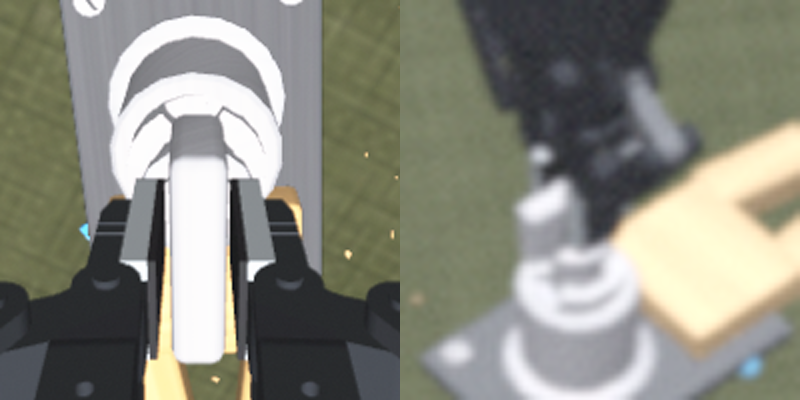

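Now the bar is centred and parallel. Second half turn.

>>> arm_command --deltas '[{"dr": [0.12, 0, 0], "translation": [0.0003, 0, 0], "gripper": 18}, {"dr": [0.24, 0, 0], "translation": [0.0006, 0, 0], "gripper": 18}, {"dr": [0.36, 0, 0], "translation": [0.0009, 0, 0], "gripper": 18}, {"dr": [0.48, 0, 0], "translation": [0.0012, 0, 0], "gripper": 18}, {"dr": [0.6, 0, 0], "translation": [0.0015, 0, 0], "gripper": 18}]'

```text
clock: 12.43
tcp_pos: [540.4, -2.8, 87.8]
tcp_rot: [0.331, 0.625, -0.331, 0.625]
force: [0.4, 0.2, -0.4]
width: 15.1
```

>>> arm_command --deltas '[{"dr": [0.12, 0, 0], "translation": [0.0004, 0, 0], "gripper": 18}, {"dr": [0.24, 0, 0], "translation": [0.0007, 0, 0], "gripper": 18}, {"dr": [0.36, 0, 0], "translation": [0.001, 0, 0], "gripper": 18}, {"dr": [0.48, 0, 0], "translation": [0.0014, 0, 0], "gripper": 18}, {"dr": [0.6, 0, 0], "translation": [0.0017, 0, 0], "gripper": 18}]'

```text
clock: 12.85
tcp_pos: [540.4, -2.7, 86.1]
tcp_rot: [0.501, 0.499, -0.501, 0.499]
force: [-0.1, 0.2, 0.1]
width: 15.5
```

>>> arm_command --deltas '[{"dr": [0.12, 0, 0], "translation": [0.0004, 0, 0], "gripper": 18}, {"dr": [0.24, 0, 0], "translation": [0.0007, 0, 0], "gripper": 18}, {"dr": [0.36, 0, 0], "translation": [0.001, 0, 0], "gripper": 18}, {"dr": [0.48, 0, 0], "translation": [0.0014, 0, 0], "gripper": 18}, {"dr": [0.6, 0, 0], "translation": [0.0017, 0, 0], "gripper": 18}]'

```text
clock: 13.27
tcp_pos: [540.4, -2.7, 84.4]
tcp_rot: [0.626, 0.329, -0.626, 0.329]
force: [-0.0, 0.2, -0.7]
width: 15.4
```

```bash
python3 look.py w15
```

```text
clock 13.27 tcp [540.39  -2.67  84.44] yaw(jaw) -34.55 tilt 0.01 j7 -0.287 w 15.38 F [-0.04  0.2  -0.71] M [ 0.03 -0.07  0.01]
tool delta mm [-22.56  -0.8   -1.72]
clock 13.37 tcp [540.25  -2.52  84.24] yaw(jaw) -34.34 tilt 0.03 j7 -0.284 w 15.21 F [ 0.03 -0.46  0.66] M [ 0.01  0.02 -0.02]
```

View pics/w15.png

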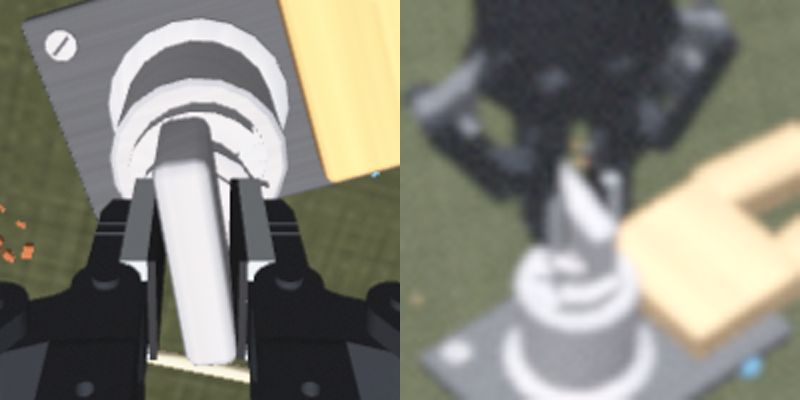

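>>> arm_command --deltas '[{"dr": [0.12, 0, 0], "translation": [0.0004, 0, 0], "gripper": 18}, {"dr": [0.24, 0, 0], "translation": [0.0007, 0, 0], "gripper": 18}, {"dr": [0.36, 0, 0], "translation": [0.001, 0, 0], "gripper": 18}, {"dr": [0.48, 0, 0], "translation": [0.0014, 0, 0], "gripper": 18}, {"dr": [0.6, 0, 0], "translation": [0.0017, 0, 0], "gripper": 18}]'

```text
clock: 13.78
tcp_pos: [540.3, -2.8, 82.7]
tcp_rot: [0.695, 0.131, -0.695, 0.131]
force: [-0.0, -0.7, -0.5]
width: 15.5
```

>>> arm_command --deltas '[{"dr": [0.12, 0, 0], "translation": [0.0004, 0, 0], "gripper": 18}, {"dr": [0.24, 0, 0], "translation": [0.0007, 0, 0], "gripper": 18}, {"dr": [0.36, 0, 0], "translation": [0.001, 0, 0], "gripper": 18}, {"dr": [0.48, 0, 0], "translation": [0.0014, 0, 0], "gripper": 18}, {"dr": [0.6, 0, 0], "translation": [0.0017, 0, 0], "gripper": 18}]'

```text
clock: 14.2
tcp_pos: [540.3, -2.7, 80.9]
tcp_rot: [-0.702, 0.08, 0.703, 0.08]
force: [0.2, 0.1, 0.2]
width: 15.3
```

>>> arm_command --deltas '[{"dr": [0.12, 0, 0], "translation": [0.0003, 0, 0], "gripper": 18}, {"dr": [0.24, 0, 0], "translation": [0.0006, 0, 0], "gripper": 18}, {"dr": [0.25, 0, 0], "translation": [0.0006, 0, 0], "gripper": 18}, {"dr": [0.25, 0, 0], "translation": [0.0006, 0, 0], "gripper": 18}]'

```text
clock: 14.53
tcp_pos: [540.1, -2.7, 80.2]
tcp_rot: [-0.687, 0.165, 0.688, 0.165]
force: [0.5, -0.2, 0.2]
width: 15.4
```

```bash
python3 look.py w16; python3 -c "
from workcell import env
print(env.state()['joint_pos'].round(3))"
```

```text
clock 14.53 tcp [540.14  -2.74  80.15] yaw(jaw) -116.95 tilt 0.05 j7 -1.37 w 15.44 F [ 0.49 -0.24  0.15] M [-0.03 -0.    0.05]
tool delta mm [-26.85  -1.96   0.39]
clock 14.63 tcp [540.24  -2.8   80.37] yaw(jaw) -116.97 tilt 0.02 j7 -1.37 w 15.38 F [-0.23  0.06  0.57] M [ 0.05 -0.04 -0.  ]
[-0.649  0.79   0.813  1.969 -0.843  0.763 -1.37 ]
```

View pics/w16.png

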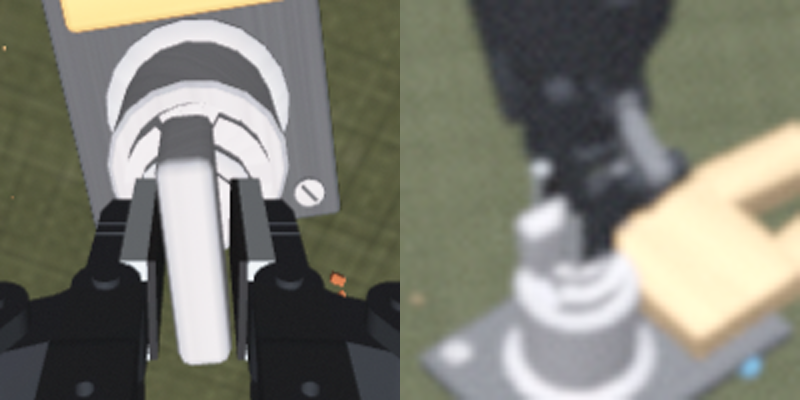

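>>> arm_command --deltas '[{"dr": [0, 0, 0], "translation": [0, 0, 0], "gripper": 0}, {"dr": [0, 0, 0], "translation": [0, 0, 0], "gripper": 0}, {"dr": [0, 0, 0], "translation": [0, 0, 0], "gripper": 0}, {"dr": [0, 0, 0], "translation": [0, 0, 0], "gripper": 0}, {"dr": [0, 0, 0], "translation": [0, 0, 0], "gripper": 0}]'

```text
clock: 15.05
tcp_pos: [540.4, -2.8, 80.5]
tcp_rot: [0.687, -0.167, -0.687, -0.167]
force: [0.3, 0.4, 2.5]
width: 10.8
```

```bash
python3 look.py w17
```

```text
clock 15.05 tcp [540.36  -2.83  80.47] yaw(jaw) -117.25 tilt 0.01 j7 -1.373 w 10.79 F [0.28 0.4  2.47] M [ 0.03 -0.05  0.01]
tool delta mm [-26.53  -1.96   0.63]
clock 15.15 tcp [540.36  -2.85  80.47] yaw(jaw) -117.27 tilt 0.01 j7 -1.374 w 10.73 F [-0.55 -0.33  2.04] M [ 0.    0.03 -0.05]
```

View pics/w17.png

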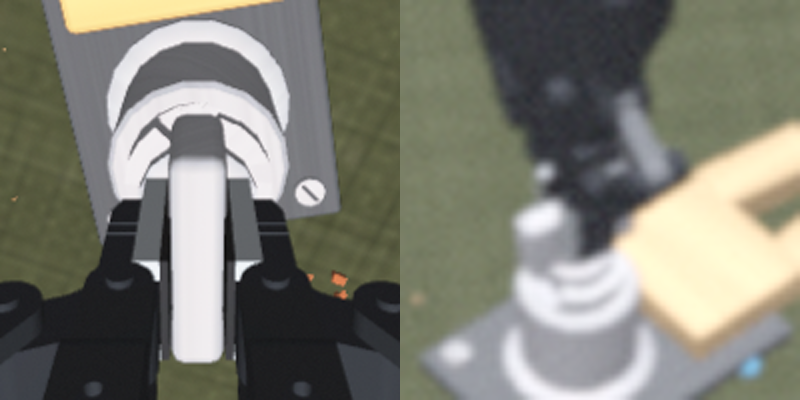

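```bash
python3 -c "
from h import *
bar('w17',[(170,157),(225,156),(174,362),(221,361)],(110,107,105,103,101))
from workcell import env
b=env.get_image('scene'); cv2.imwrite('pics/s17.png',b); todelta(env.state(),None)
"
```

```text
110 ctr [544.6  -4.  110. ] len 46.5 ang -27.2
107 ctr [542.8  -3.  107. ] len 47.7 ang -27.2
105 ctr [541.6  -2.4 105. ] len 48.6 ang -27.2
103 ctr [540.4  -1.8 103. ] len 49.4 ang -27.2
101 ctr [539.3  -1.2 101. ] len 50.2 ang -27.2
clock 15.2 tcp [540.38  -2.83  80.46] yaw(jaw) -117.27 tilt 0.01 j7 -1.374 w 11.05 F [-0.03  0.27  1.43] M [ 0.03  0.   -0.03]
```

View pics/s17.png

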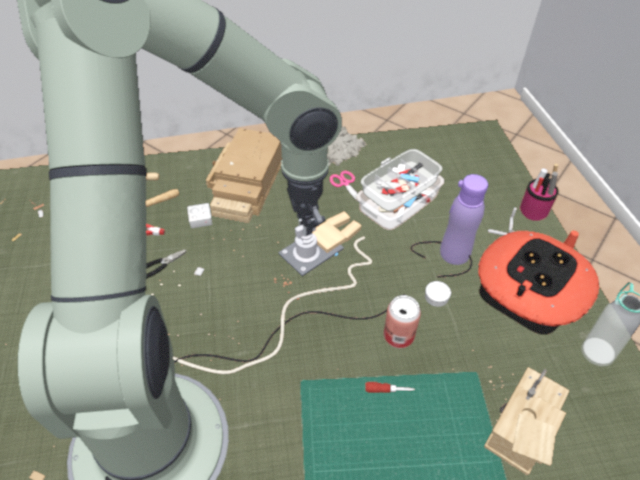

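Bar angle is −27° and its top is at about 103 mm: 360° clockwise from the drop and about 18–19 mm lower. The gripper is closed on the bar and the forces are small. The block, can and tin are unmoved at (200,215), (402,320) and (437,293). Handing in.

```bash
python3 -c "
from h import *
from workcell import env
todelta(env.state(),None); print(env.close_job())"
```

```text
clock 15.2 tcp [540.38  -2.83  80.46] yaw(jaw) -117.27 tilt 0.01 j7 -1.374 w 11.05 F [-0.03  0.27  1.43] M [ 0.03  0.   -0.03]
the job is handed in; nothing more can be done
None
```

The screw is started in the boss, and the job is handed in at 15.2 s with the gripper closed on the bar. I turned it counter-clockwise about 70° with the fingers loose until it dropped, then clockwise one full turn in two half turns with one regrasp.

- **Drop:** the wrist camera showed the lug inside the thread mouth, with the bar about 8–9 mm lower. The bar's angle was about 153°.
- **Full turn:** the last wrist view put the bar about 360° clockwise of the drop angle. Its top was at about 103 mm, against about 122 mm at the drop and 131 mm at the start, which fits the 18 mm pitch.
- **Hold:** the finger opening was steady at about 11 mm on the 12 mm bar. The force readings stayed below about 7 N throughout and were near 2 N while holding.
- **Bystanders:** the block, can and tin are at the same pixels in the scene view as at the start.

**Disagreements:**
- During the first half turn the tool was about 2 mm off the boss axis. It showed when the fingers opened and the bar stood about 4 mm off the jaw centre, and I corrected it before regrasping.
- Camera height estimates scattered by a few mm, so heights are only good to about that. I did not measure the exact angle at which the lugs first fell, which may be a few degrees before 153°.

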